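# Lock the sprung service cover with its quarter-turn stud

## Task

The spring-loaded service cover on the sloped front of the bench instrument stands ajar. Push it shut by its orange winged stud, press the stud in through its keeper and turn it a quarter turn clockwise so that it catches, then let go and leave the cover locked flush. Do not disturb the beaker, the vial and the basket beside the instrument.

Things in the scene. Friction and masses are not known exactly. Their poses are not given: they have to be found in the camera images.
- housing: Bench instrument, fixed; 228 deep (x) x 180 wide (y) x 128 mm high, blue-grey sides, white flat rear top. Origin: centre of its underside; x to its rear, z up. Its front surface slopes up towards the rear at 28 degrees to the worktop and carries the grey cover.
- cover_hinge (a point): Middle of the cover's hinge, at the low front edge of the slope. Axes turn with the cover (150 x 154 x 5 mm): x up the cover, y along the hinge, z out of its outer face, 28 degrees from vertical towards the instrument's front when shut, 39.5 when ajar. Cover from z = 0 to 5 mm; the stud's axis (along z) stands at x = 125 mm, y = 0.
- wing (a point): Centre of the stud's orange wing: 38 long (x) x 10 thick (y) x 24 mm tall (z = stud axis, outward), on a dark flange 38 mm across whose upper face is 11 mm below this point. 33 mm out along cover_hinge's z while the stud is out. Grip it across its thickness; the flange may be pressed on. Unlocked it points up and down the slope; locked, across.
- cover (a joint): Cover angle, rad: 0 shut flush, 0.2 ajar (start). A torsion spring opens it: 2 to 5 N to push at the stud.
- stud_slide (a joint): How far the stud is pressed in, m: 0 out (start), 0.012 fully in. Spring 8.4 N at 0, 12.6 N at 0.012, so pushing the stud shuts the cover first. Then its cross pin goes through the fixed keeper's slot, and from about 0.010 in it turns freely. Let go when locked, it springs back to about 0.008 and is caught behind the keeper, holding the cover shut.
- stud (a joint): Stud turn, rad: 0 unlocked, in line with the keeper's slot (which takes about 0.15 either way); grows clockwise looking at the cover from outside; stop at 1.62. Behind the keeper it turns lightly (under 0.2 N m) over a low detent at about 1.2 and sits in its locked pocket at about 1.5 to 1.6.
- beaker: Clear glass beaker, 48 mm across, 62 mm high, loose, standing to the instrument's right. Origin: centre of its underside.
- vial: Small amber vial with blue cap, 23 mm across, 48 mm high, loose, standing to the instrument's left. Origin: centre of its underside.
- basket: Small steel mesh basket with solid top, 26 mm across, 46 mm high, loose, standing to the instrument's right rear. Origin: centre of its underside.

How it is judged:
By the outcome, as a careful person would: the job done as asked, in the order asked, and still so for the second after the job is handed in, with the robot touching nothing.
It also fails if it takes over 42 s, if anything falls off the work surface, if the arm or the gripper's body presses on something with over 40 N, if the wrist force passes 120 N, or if a joint passes its speed limit or range.

## Robot

A 6-joint arm with a two-finger parallel gripper is mounted at the origin on a cart in front of the work surface, level with it; the furniture and walls round the work are solid. World frame = base frame: x ahead of the robot, y to its left, z up, the work surface at z = 0. Lengths are in mm, angles in rad, forces in N, time in s.
With the tool pointing down it reaches from about 350 to 975 mm from the base axis. Payload 7.1 kg.
Tool frame: the origin (TCP) lies at the very end of the fingers, on their centre line; the grasp point (between the pads) lies 19 mm behind it; z points along the fingers, x is the direction in which the jaws open and shut, and the axes are right-handed (so a half turn about z gives the same grasp; the last joint's range is limited). The gripper opens to 88 mm and grips with 3 to 60 N. Pads are 20 mm wide; open, the fingers measure 115 mm over their backs; the gripper's body (75 mm by 178 mm) begins 61 mm behind the grasp point.
Start: joints at [-1.223, 0.423, 1.63, -0, 1.089, -0.019], TCP at [224.16, -583.401, 222.675] pointing down, gripper open.
Joint ranges: [-3, 3], [-0.9, 2.11], [0.09, 2.58], [-1.31, 4.45], [0.11, 2.69], [-2.54, 2.54]. Speed limits (rad/s): [2.39, 2.39, 3.01, 3.14, 3.14, 3.14].

## Interface

Orientations are given as a rotation vector (axis times angle).
In Python, from workcell import * gives the robot as it stands.
- The arm moves only by the tool arm_command, never from a script. Its argument "increments" is a list of rows, each a list of 2 entries, a list of its own where there are three numbers: the shift along the tool's x, y, z in cm, then the turn about the tool's z in degrees. In form: [[[dx, dy, dz], turn], ...]. A call has 1 to 20 rows; each row shifts and turns the pose as measured when the row begins, along the tool's axes as they then stand; what a row does not reach is not made up. A row lasts 1/10 s, in which the tool goes at most 50 mm and 8.59 degrees, less where a joint would pass 70% of its speed; a pose out of reach is approached as far as the arm can. A call is refused whole if a number of a shift passes 5 or a number of a turn 8.59, either way. A call with a gripper value outside its range is refused whole. "gripper" is the opening, from 0 (shut) to 1 (fully open), set as the call begins (left out, the last holds). The fingers move at their own pace and stop on an object; the grip force is fixed at half the most. Time passes only in rows, so rows that do not move let the fingers close. It gives the time, the measured TCP pose, the force and the opening at its end, in the units of the state.
- get_obs(): the state, without advancing time (a new reading comes with each control period).
- get_image(name): name is "scene" or "side" or "wrist"; returns the picture (384x512x3 uint8, red, green, blue); there is no depth.
- camera_params(name): a dict with "K" (3x3 intrinsics, pixels), "rvec" (rotation vector, rad) and "tvec" (3), from world to camera coordinates, as OpenCV has them; the wrist camera has in their place "T_tool_cam" (4x4, takes a point from camera to tool coordinates, whose origin is the TCP and whose axes are the tool frame's). Camera axes: x right, y down, z forward; pixel columns grow to the right and rows downward; lengths in mm; the calibration is good to about 2 mm. A picture is of the moment at which its call begins: read the wrist's pose just before it. camera_params takes no time and is no camera call.
- close_job(): hands the job in, once; it reports no verdict.
The state is a dict: "t": time; "qpos": joint angles; "qvel": joint speeds; "joint_torque": joint torques, N m; "ee_pos": TCP position; "orientation": TCP orientation; "ft_force": force on the tool from outside, world axes, zero at the start; "moment": the same for the moment, N m; "width": finger opening in mm.
Only numpy, scipy, OpenCV 4.12 (cv2) and the standard library are available. Lean on these libraries where they do the work, as an engineer would, in place of code of your own. Each camera call takes 0.05 s, during which the arm holds its last target.

## Working session

There is one attempt and no reset: what is moved stays moved. The work goes in short steps, Python scripts to look and compute and a tool call to move; the robot and the scene stay as the last step left them, time stands still between calls to the robot, and variables do not carry over. Pictures are saved under pics/ and viewed, and the job is handed in when it is done.

Besides the shell and the picture viewer there is one more tool, called after "Emit:" as name(argument=value, ...), one argument or row to a line, values as JSON. arm_command: Moves the arm, as the interface text tells. Its arguments: {"type":"object","properties":{"increments":{"type":"array","items":{"type":"array"}},"gripper":{"type":"number"}},"required":["increments"]}

```bash
ls; mkdir -p pics
python3 - <<'E'
from workcell import *
import cv2
o=get_obs();print(o)
for n in("scene","side"):
    im=get_image(n);cv2.imwrite(f"pics/{n}0.png",im[:,:,::-1]);print(camera_params(n))
print(camera_params("wrist"))
E
```

```text
pics
{'t': 0.0, 'qpos': array([-1.22300211e+00,  4.23864816e-01,  1.63071394e+00,  1.94690597e-05,
        1.08861161e+00, -1.90066560e-02]), 'qvel': array([-1.07573877e-03, -1.16695151e-03,  7.78133256e-04,  8.84729849e-04,
        1.07314865e-03, -3.52737487e-05]), 'joint_torque': array([-4.06301378e-04, -5.44633055e+01, -2.73667216e+01,  6.42993045e-02,
        2.26776511e-02, -9.77699688e-05]), 'ee_pos': array([ 223.9718393 , -582.86988571,  221.87733594]), 'orientation': array([-2.58853307e+00,  1.77852989e+00,  2.02474540e-03]), 'ft_force': array([-0.34567718,  0.11505432, -0.30352462]), 'moment': array([-0.01829342, -0.00314856, -0.0040491 ]), 'width': 87.68920866510524}
{'K': array([[473.95803263,   0.        , 250.71453458],
       [  0.        , 473.95803263, 185.6551751 ],
       [  0.        ,   0.        ,   1.        ]]), 'rvec': array([ 1.63249544,  1.59784281, -0.86186877]), 'tvec': array([ -60.69131891, -229.93419266, 1575.29044475])}
{'K': array([[411.22214249,   0.        , 260.21451766],
       [  0.        , 411.22214249, 190.22216689],
       [  0.        ,   0.        ,   1.        ]]), 'rvec': array([ 2.47839452,  0.16899884, -0.05325558]), 'tvec': array([-621.82447579,   25.63267751, 1066.6325063 ])}
{'K': array([[306.44136893,   0.        , 260.19879105],
       [  0.        , 306.44136893, 191.38823295],
       [  0.        ,   0.        ,   1.        ]]), 'T_tool_cam': array([[ 9.99999802e-01, -5.60595342e-04, -2.84980561e-04,
        -5.21933896e-01],
       [ 6.16308877e-04,  9.63749127e-01,  2.66809372e-01,
        -7.25937400e+01],
       [ 1.25077676e-04, -2.66809495e-01,  9.63749282e-01,
        -1.62536553e+02],
       [ 0.00000000e+00,  0.00000000e+00,  0.00000000e+00,
         1.00000000e+00]])}
```

View pics/scene0.png

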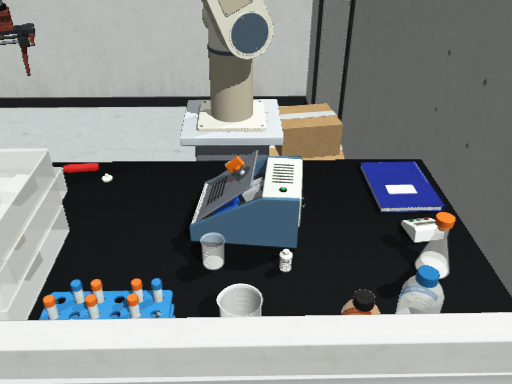

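View pics/side0.png

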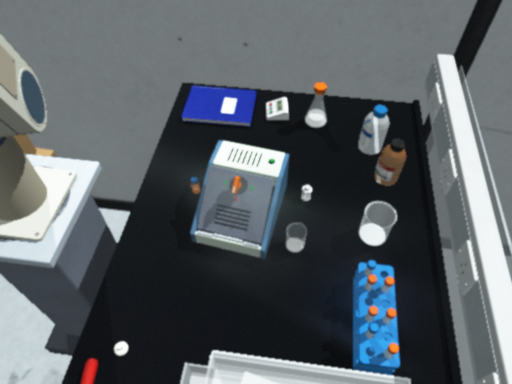

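Run:
```python
import cv2
a=cv2.imread("pics/scene0.png")[145:275,180:310];cv2.imwrite("pics/scene0c.png",cv2.resize(a,None,fx=4.6,fy=4.6,interpolation=cv2.INTER_CUBIC))
a=cv2.imread("pics/side0.png")[130:265,180:320];cv2.imwrite("pics/side0c.png",cv2.resize(a,None,fx=4.4,fy=4.4,interpolation=cv2.INTER_CUBIC))
```

```text
(no output)
```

View pics/scene0c.png

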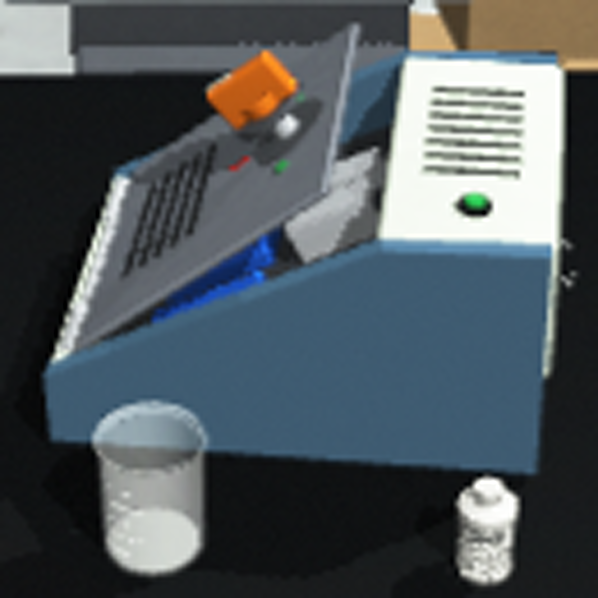

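View pics/side0c.png

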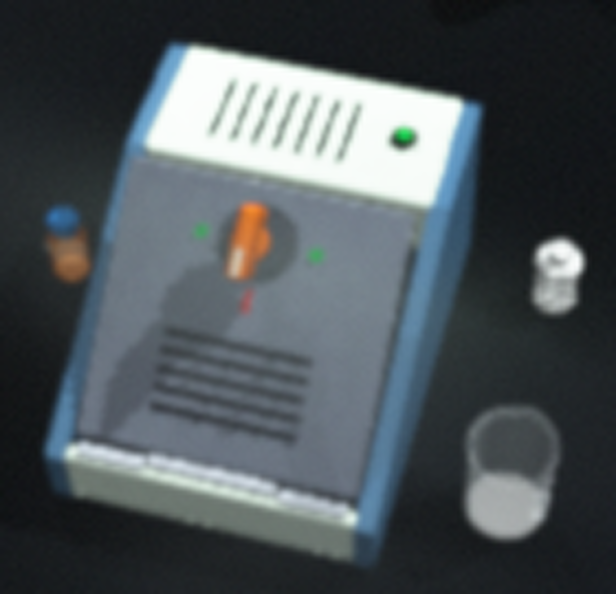

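```bash
cat > fit.py <<'E'
import numpy as np,cv2
from scipy.optimize import least_squares
from workcell import camera_params
C={n:camera_params(n) for n in("scene","side")}
def proj(n,P): 
    c=C[n];return cv2.projectPoints(np.array(P,float).reshape(-1,3),c["rvec"],c["tvec"],c["K"],None)[0].reshape(-1,2)
def sc(u,v): return ((u+.5)/4.6-.5+180,(v+.5)/4.6-.5+145)
def si(u,v): return ((u+.5)/4.4-.5+180,(v+.5)/4.4-.5+130)
a=np.radians(28);b=np.radians(39.5)
def model(p):
    x,y,yaw,hx,hz,h0=p
    def W(l): 
        c,s=np.cos(yaw),np.sin(yaw);return [x+c*l[0]-s*l[1],y+s*l[0]+c*l[1],l[2]]
    def cov(l,an=b): return W([hx+np.cos(an)*l[0]-np.sin(an)*l[2],l[1],hz+np.sin(an)*l[0]+np.cos(an)*l[2]])
    return W,cov
def obs(p):
    W,cov=model(p);h0=p[5]
    return [("scene",W([-114,-90,0]),sc(52,440)),("scene",W([114,-90,0]),sc(537,472)),("scene",W([114,-90,128]),sc(553,246)),
    ("scene",W([-114,-90,h0]),sc(46,370)),("side",W([114,90,128]),si(174,43)),("side",W([114,-90,128]),si(483,104)),
    ("side",W([-114,-90,0]),si(374,566)),("side",W([-114,90,h0]),si(47,452)),
    ("scene",cov([150,-77,5]),sc(328,190)),("scene",cov([150,77,5]),sc(354,27)),
    ("side",cov([150,77,5]),si(140,153)),("side",cov([125,0,33]),si(249,240)),("scene",cov([125,0,33]),sc(253,90))]
def r(p): return np.concatenate([proj(n,P)[0]-q for n,P,q in obs(p)])
if __name__=="__main__":
    s=least_squares(r,[500,-100,1.4,-110,40,40],loss="soft_l1");p=s.x;print(p.round(3));print(r(p).reshape(-1,2).round(1))
    W,cov=model(p);print("wing",cov([125,0,33]),"shut",cov([125,0,33],a),"in",cov([125,0,21],a))
    # triangulate wing
    t=least_squares(lambda P:np.r_[proj("scene",P)[0]-sc(253,90),proj("side",P)[0]-si(249,240)],cov([125,0,33])).x;print(t)
    # loose things base centres
    def base(n,px,z): return least_squares(lambda q:proj(n,[q[0],q[1],z])[0]-px,[500,-100]).x
    print("beaker",base("side",si(507,505),8),"basket",base("scene",sc(486,568),6),"vial",base("side",si(62,222),44))
E
python3 fit.py
```

```text
[ 574.46    39.621  120.827 -100.351   47.015   48.216]
[[ 0.1  2.9]
 [-0.   3.2]
 [ 0.2  3.1]
 [-0.1  0.5]
 [-0.9 -0.1]
 [-0.5 -0.2]
 [ 0.1  1.3]
 [-0.6 -0.7]
 [-1.2  1. ]
 [ 0.1 -0.4]
 [-2.4  0.8]
 [-0.  -1.6]
 [ 1.5 -0.1]]
wing [np.float64(571.3664554649854), np.float64(14.925948545713862), np.float64(151.98847536674248)] shut [np.float64(573.7797310518528), np.float64(34.188763515998176), np.float64(134.83630249280816)] in [np.float64(574.4800501107975), np.float64(39.77872453247987), np.float64(124.24093137850103)]
[571.87533868  11.28002977 151.59515138]
beaker [716.05461886 -39.04137392] basket [738.23805397 112.48561481] vial [442.94270252  92.85532021]
```

Emit:
arm_command(
  increments=[
    [[0, 0, -5], -8.5],
    [[0, 0, -5], -8.5],
    [[0, 0, -4], -8.5],
    [[0, 0, 0], -8.5],
    [[0, 0, 0], -8.5],
    [[0, 0, 0], -8.5],
    [[0, 0, 0], -8.5],
  ],
  gripper=0.6,
)

```text
t: 0.8
ee_pos: [223.5, -581.5, 364.5]
orientation: [-3.125, 0.235, 0.005]
ft_force: [-0.1, 0.6, 0.2]
width: 53.0
```

```bash
cat > h.py <<'E'
import numpy as np
from workcell import *
from scipy.spatial.transform import Rotation as Ro
def st(target=None):
    o=get_obs();R=Ro.from_rotvec(o["orientation"]).as_matrix();p=np.array(o["ee_pos"])
    print("t",round(o["t"],2),"p",p.round(1),"heading",np.degrees(np.arctan2(R[1,0],R[0,0])).round(2),"z",R[:,2].round(3),"F",o["ft_force"].round(1),"M",o["moment"].round(2),"w",round(o["width"],1),"j6",round(o["qpos"][5],2))
    if target is not None: print("d cm tool",(R.T@(np.array(target)-p)/10).round(2))
    return o,R,p
E
python3 -c "
from h import *
st([572,40,330])"
```

```text
t 0.8 p [ 223.5 -581.5  364.5] heading -8.62 z [-0.003  0.008 -1.   ] F [-0.1  0.6  0.2] M [ 0.01 -0.07  0.04] w 53.0 j6 -1.07
d cm tool [ 25.16 -66.65   3.84]
```

Emit:
arm_command(
  increments=[
    [[1.7, -4.4, 0], 0],
    [[1.7, -4.4, 0], 0],
    [[1.7, -4.4, 0], 0],
    [[1.7, -4.4, 0], 0],
    [[1.7, -4.4, 0], 0],
    [[1.7, -4.4, 0], 0],
    [[1.7, -4.4, 0], 0],
    [[1.7, -4.4, 0], 0],
    [[1.7, -4.4, 0], 0],
    [[1.7, -4.4, 0], 0],
    [[1.7, -4.4, 0.3], 0],
    [[1.7, -4.4, 0.3], 0],
    [[1.7, -4.4, 0.5], 0],
    [[1.7, -4.4, 0.5], 0],
    [[1.5, -4.4, 0.5], 0],
    [[0, 0, 0], 0],
  ],
  gripper=0.3,
)

```text
t: 2.4
ee_pos: [579.1, 59.7, 341.8]
orientation: [-3.122, 0.234, 0.012]
ft_force: [-0.1, 0.6, 0.5]
width: 26.6
```

```bash
python3 -c "
from h import *
import cv2
o,R,p=st([572,40,330])
im=get_image('wrist');cv2.imwrite('pics/w1.png',im[:,:,::-1])
np.savez('w1.npz',R=R,p=p)"
```

```text
t 2.4 p [579.1  59.7 341.8] heading -8.57 z [-0.007  0.011 -1.   ] F [-0.1  0.6  0.5] M [-0.05 -0.07 -0.01] w 26.6 j6 0.22
d cm tool [-0.4   2.06  1.16]
```

View pics/w1.png

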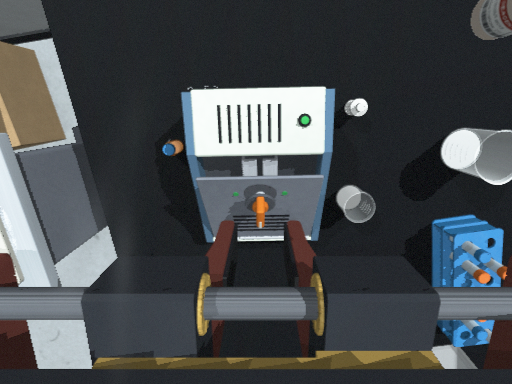

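Run:
```python
import cv2
a=cv2.imread("pics/w1.png")[75:255,165:355];cv2.imwrite("pics/w1c.png",cv2.resize(a,None,fx=3.3,fy=3.3,interpolation=cv2.INTER_CUBIC))
```

```text
(no output)
```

View pics/w1c.png

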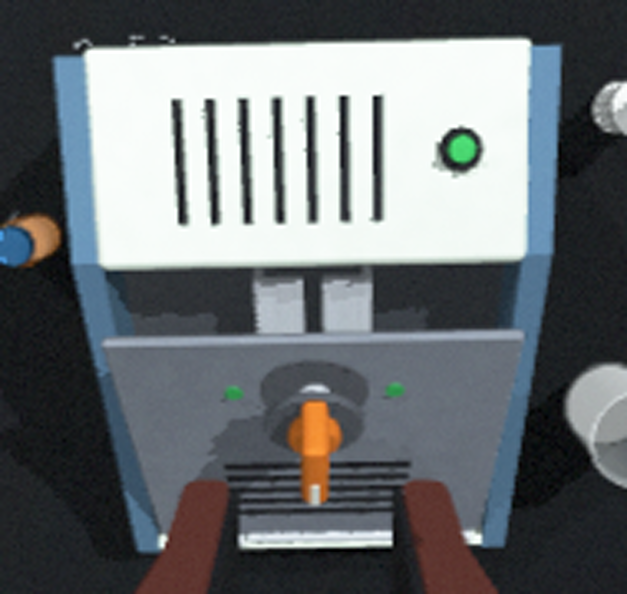

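```bash
cat > fit2.py <<'E'
from fit import *
import fit
d=np.load("w1.npz");T=np.eye(4);T[:3,:3]=d["R"];T[:3,3]=d["p"]
cp=camera_params("wrist");M=np.linalg.inv(T@cp["T_tool_cam"]);
C["wrist"]=dict(K=cp["K"],rvec=cv2.Rodrigues(M[:3,:3])[0],tvec=M[:3,3])
def wr(u,v): return ((u+.5)/3.3-.5+165,(v+.5)/3.3-.5+75)
def obs2(p):
    W,cov=model(p)
    xt=-114+(128-p[5])/np.tan(a)
    return [o for o in obs(p)]+[("wrist",W([114,90,128]),wr(55,57)),("wrist",W([114,-90,128]),wr(561,45)),
     ("wrist",W([xt,90,128]),wr(74,266)),("wrist",W([xt,-90,128]),wr(551,254)),
     ("wrist",cov([150,77,5]),wr(104,342)),("wrist",cov([150,-77,5]),wr(523,334)),("wrist",cov([125,0,45]),wr(316,452))]
def r2(p): return np.concatenate([(proj(n,P)[0]-q) for n,P,q in obs2(p)])
s=least_squares(r2,[574,39,1.447,-100,47,48],loss="soft_l1");p=s.x;print(p.round(3))
for o,e in zip(obs2(p),r2(p).reshape(-1,2)): print(o[0],e.round(1))
W,cov=model(p)
for n,l,an in(("wing",[125,0,33],b),("flange",[125,0,22],b),("shut",[125,0,33],a),("in",[125,0,21],a),("flangein",[125,0,10],a),("caught",[125,0,25],a)):print(n,np.round(cov(l,an),1))
np.save("p.npy",p)
E
python3 fit2.py
```

```text
[573.478  40.135   1.444 -98.816  45.192  46.225]
scene [0.3 2.5]
scene [0.1 3. ]
scene [0.3 2.9]
scene [0.2 0.8]
side [-1.1 -0.3]
side [-0.8 -0.3]
side [-0.5  1.1]
side [-0.9 -0.6]
scene [-0.3  1.5]
scene [1.  0.1]
side [-2.5  0.6]
side [-0.2 -1.9]
scene [2.5 0.4]
wrist [-0.2  0.2]
wrist [0.2 0. ]
wrist [-0.6 -0.1]
wrist [0.8 0.3]
wrist [-0.4  0.1]
wrist [ 0.7 -0.2]
wrist [-0.   4.7]
wing [570.5  17.  150.2]
flange [571.4  23.9 141.7]
shut [573.   36.2 133. ]
in [573.7  41.8 122.4]
flangein [574.3  46.9 112.7]
caught [573.5  40.  125.9]
```

```bash
cat >> fit2.py <<'E'
if 1:
    for x in(106,144):
        for z in(21,45):
            q=proj("wrist",cov([x,0,z]))[0];qs=proj("side",cov([x,0,z]))[0];qc=proj("scene",cov([x,0,z]))[0]
            print(x,z,"wr",((q-[165,75]+.5)*3.3).round(),"si",((qs-[180,130]+.5)*4.4).round(),"sc",((qc-[180,145]+.5)*4.6).round())
E
python3 fit2.py|tail -4
```

```text
106 21 wr [317. 440.] si [246. 269.] sc [251. 131.]
106 45 wr [318. 494.] si [236. 269.] sc [218.  95.]
144 21 wr [315. 384.] si [261. 196.] sc [313.  90.]
144 45 wr [315. 440.] si [251. 195.] sc [280.  53.]
```

```bash
python3 -c "
from h import *
st([571,13,190])"
```

```text
t 2.45 p [578.1  57.8 341.9] heading -8.6 z [-0.008  0.01  -1.   ] F [-1.1 -0.1  0. ] M [-0.06 -0.12 -0.01] w 26.2 j6 0.22
d cm tool [ 0.1   4.67 15.15]
```

Emit:
arm_command(
  increments=[
    [[0, 2, 2], -1.3],
    [[0, 2.5, 3], 0],
    [[0, 0.2, 3], 0],
    [[0, 0, 3], 0],
    [[0, 0, 3], 0],
    [[0, 0, 1], 0],
    [[0, 0, 0], 0],
  ],
  gripper=0.26,
)

```text
t: 3.15
ee_pos: [567.5, 4.3, 188.6]
orientation: [-3.127, 0.204, 0.011]
ft_force: [-0.2, 0.2, -0.1]
width: 22.8
```

```bash
python3 -c "
from h import *
import cv2
o,R,p=st([571,13,190])
im=get_image('wrist');cv2.imwrite('pics/w2.png',im[:,:,::-1])
np.savez('w2.npz',R=R,p=p)
im=get_image('scene')[125:225,180:310,::-1];cv2.imwrite('pics/s2.png',cv2.resize(im,None,fx=4.6,fy=4.6))"
```

```text
t 3.15 p [567.5   4.3 188.6] heading -7.46 z [-0.007  0.008 -1.   ] F [-0.2  0.2 -0.1] M [-0.04 -0.07  0.  ] w 22.8 j6 0.11
d cm tool [ 0.24 -0.91 -0.13]
```

View pics/w2.png

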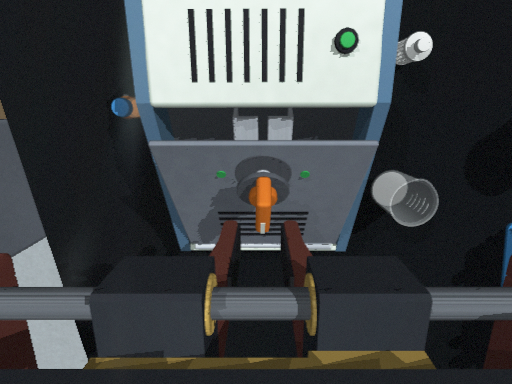

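View pics/s2.png

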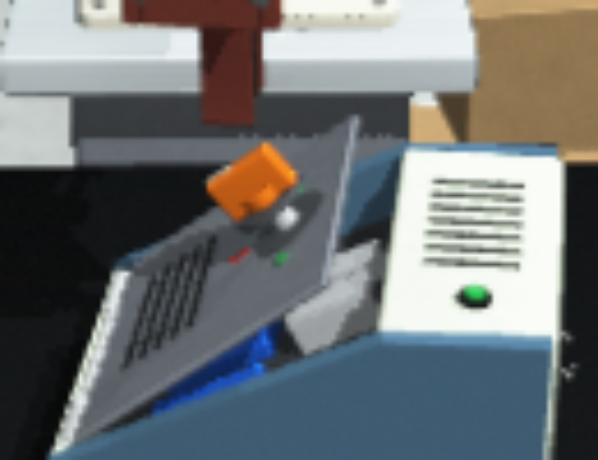

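Emit:
arm_command(
  increments=[
    [[0.12, -0.6, 0], 0],
    [[0, -0.4, 0.8], 0],
    [[0, 0, 1], 0],
    [[0, 0, 0.6], 0],
    [[0, 0, 0], 0],
  ],
  gripper=0.22,
)

```text
t: 3.75
ee_pos: [574.4, 15.9, 169.2]
orientation: [-3.127, 0.202, -0.007]
ft_force: [-1.5, 0.7, -0.8]
width: 19.3
```

```bash
cat > look.py <<'E'
from h import *
import cv2,sys
n=sys.argv[1];o,R,p=st()
w=get_image('wrist')[130:290,160:370,::-1];w=cv2.resize(w,None,fx=2,fy=2,interpolation=cv2.INTER_CUBIC)
s=get_image('scene')[125:225,190:300,::-1];s=cv2.resize(s,None,fx=3.5,fy=3.5,interpolation=cv2.INTER_CUBIC)
h=max(w.shape[0],s.shape[0]);pad=lambda i:cv2.copyMakeBorder(i,0,h-i.shape[0],0,0,cv2.BORDER_CONSTANT)
cv2.imwrite(f'pics/{n}.png',np.hstack([pad(w),pad(s)]))
E
python3 look.py a3
```

```text
t 3.75 p [574.4  15.9 169.2] heading -7.38 z [ 0.005  0.008 -1.   ] F [-1.5  0.7 -0.8] M [-0.04 -0.04 -0.01] w 19.3 j6 0.13
```

View pics/a3.png

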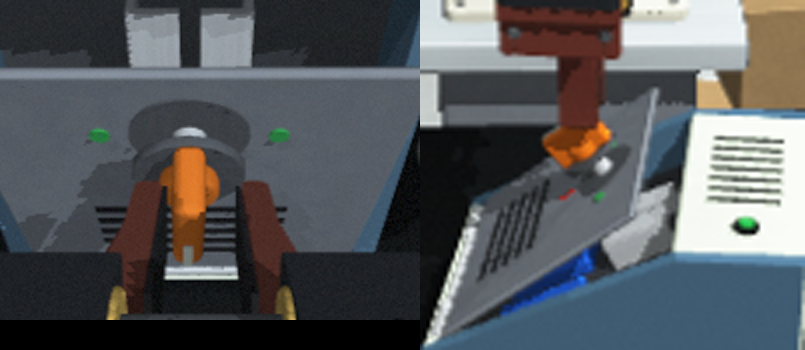

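Emit:
arm_command(
  increments=[
    [[-0.35, 0, 0], 0],
    [[0, 0, 0], 0],
    [[0, 0, 0], 0],
  ],
)

```text
t: 4.15
ee_pos: [571.1, 16.1, 170.1]
orientation: [-3.127, 0.202, -0.008]
ft_force: [-0.3, -0.3, 0.1]
width: 19.4
```

```bash
python3 look.py a4
```

```text
t 4.15 p [571.1  16.1 170.1] heading -7.41 z [ 0.006  0.008 -1.   ] F [-0.3 -0.3  0.1] M [-0.01 -0.07  0.04] w 19.4 j6 0.13
```

View pics/a4.png

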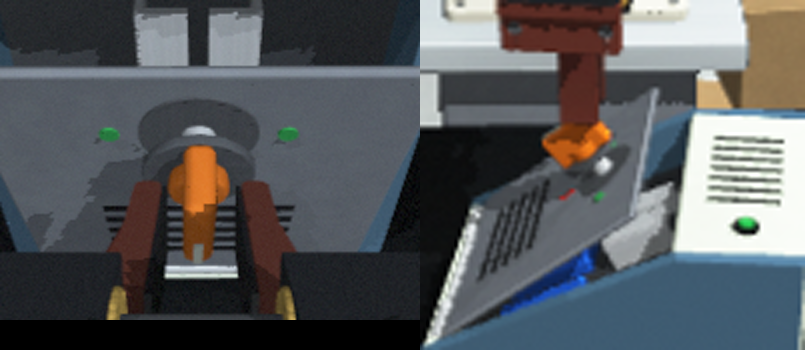

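Emit:
arm_command(
  increments=[
    [[-0.1, 0, 0], 0],
    [[0, 0, 0.8], 0],
    [[0, 0, 0.8], 0],
    [[0, 0, 0.6], 0],
    [[0, 0, 0], 0],
  ],
  gripper=0.26,
)

```text
t: 4.75
ee_pos: [570.4, 16.3, 146.3]
orientation: [-3.127, 0.203, -0.009]
ft_force: [-0.4, -0.3, 1.3]
width: 22.6
```

```bash
python3 look.py a5
```

```text
t 4.75 p [570.4  16.3 146.3] heading -7.41 z [ 0.006  0.008 -1.   ] F [-0.4 -0.3  1.3] M [-0.09 -0.12 -0.  ] w 22.6 j6 0.13
```

View pics/a5.png

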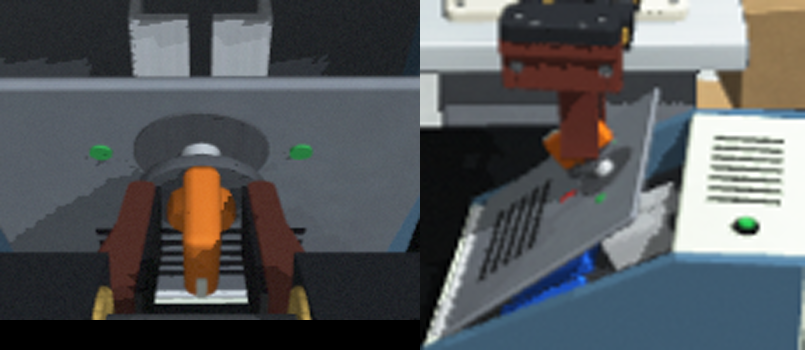

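Emit:
arm_command(
  increments=[
    [[0, -0.3, 0.3], 0],
    [[0, -0.3, 0.3], 0],
    [[0, -0.3, 0.3], 0],
    [[0, -0.3, 0.3], 0],
    [[0, -0.3, 0.3], 0],
    [[0, 0, 0], 0],
  ],
)

```text
t: 5.45
ee_pos: [572.8, 32.0, 131.3]
orientation: [-3.128, 0.202, -0.01]
ft_force: [-0.8, -1.7, 2.1]
width: 22.9
```

```bash
python3 look.py a6
```

```text
t 5.45 p [572.8  32.  131.3] heading -7.38 z [ 0.007  0.007 -1.   ] F [-0.8 -1.7  2.1] M [-0.35  0.06 -0.02] w 22.9 j6 0.15
```

View pics/a6.png

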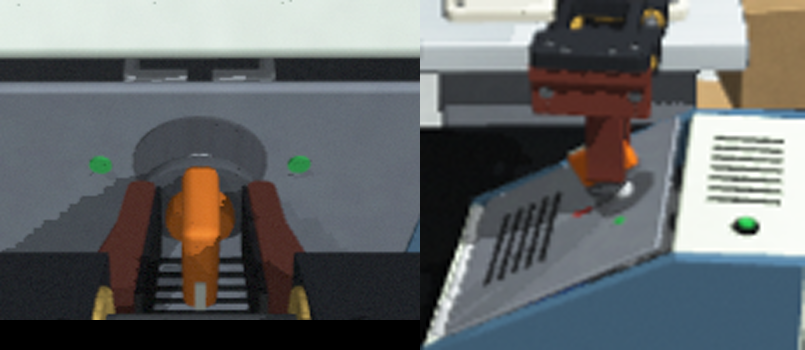

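Emit:
arm_command(
  increments=[
    [[0, -0.2, 0.3], 0],
    [[0, -0.2, 0.3], 0],
    [[0, -0.15, 0.3], 0],
    [[0, 0, 0], 0],
  ],
)

```text
t: 5.95
ee_pos: [573.7, 37.1, 123.5]
orientation: [-3.129, 0.202, -0.011]
ft_force: [-3.4, -4.0, 7.8]
width: 22.8
```

```bash
python3 look.py a7
```

```text
t 5.95 p [573.7  37.1 123.5] heading -7.39 z [ 0.007  0.006 -1.   ] F [-3.4 -4.   7.8] M [-0.56  0.53  0.07] w 22.8 j6 0.16
```

View pics/a7.png

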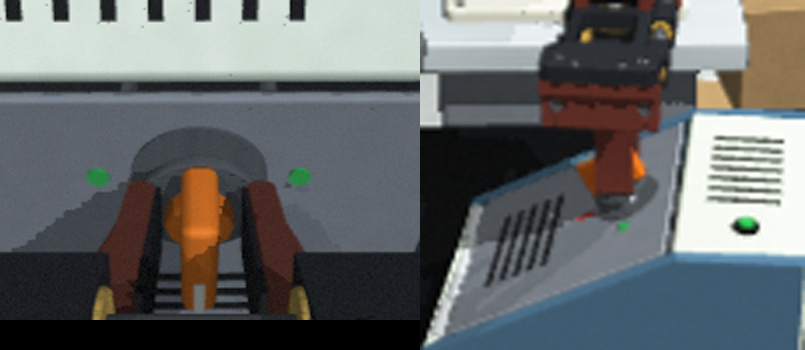

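Emit:
arm_command(
  increments=[
    [[-0.05, -0.13, 0.25], 0],
    [[-0.05, -0.15, 0.3], 0],
    [[-0.05, -0.15, 0.3], 0],
    [[0, 0, 0], 0],
  ],
)

```text
t: 6.45
ee_pos: [574.1, 40.1, 117.8]
orientation: [-3.131, 0.202, -0.016]
ft_force: [-3.7, -3.4, 10.7]
width: 22.9
```

```bash
python3 look.py a8
```

```text
t 6.45 p [574.1  40.1 117.8] heading -7.37 z [ 0.011  0.003 -1.   ] F [-3.7 -3.4 10.7] M [-0.65  0.8   0.01] w 22.9 j6 0.17
```

View pics/a8.png

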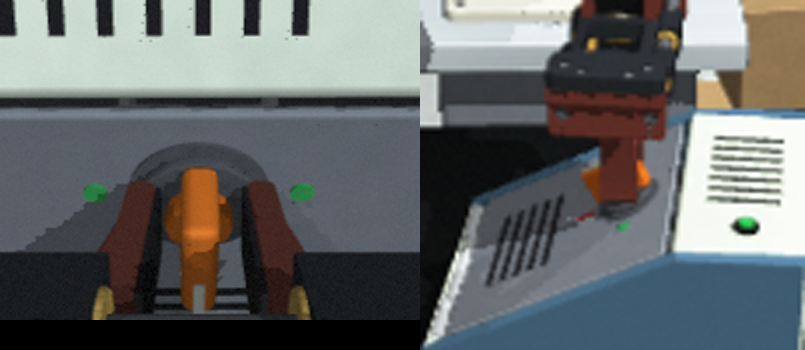

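Emit:
arm_command(
  increments=[
    [[-0.05, -0.15, 0.3], 0],
    [[-0.05, -0.15, 0.3], 0],
    [[0, -0.1, 0.25], 0],
    [[0, 0, 0], 0],
  ],
)

```text
t: 6.95
ee_pos: [574.5, 41.1, 115.9]
orientation: [3.134, -0.199, 0.02]
ft_force: [-4.9, -5.0, 10.6]
width: 23.0
```

```bash
python3 look.py a9
```

```text
t 6.95 p [574.5  41.1 115.9] heading -7.28 z [ 0.012 -0.002 -1.   ] F [-4.9 -5.  10.6] M [-0.8   1.06  0.03] w 23.0 j6 0.18
```

View pics/a9.png

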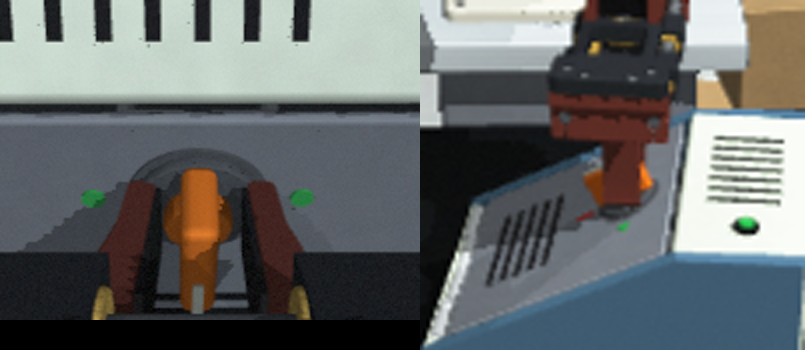

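Emit:
arm_command(
  increments=[
    [[-0.15, -0.2, 0.5], 0],
    [[-0.15, -0.2, 0.6], 0],
    [[-0.1, -0.15, 0.6], 0],
  ],
)

```text
t: 7.35
ee_pos: [575.3, 43.1, 111.8]
orientation: [3.129, -0.196, 0.033]
ft_force: [-21.7, -12.5, 66.9]
width: 23.2
```

```bash
python3 look.py a10
```

```text
t 7.35 p [575.3  43.1 111.8] heading -7.16 z [ 0.02  -0.008 -1.   ] F [-21.7 -12.5  66.9] M [-1.7   4.33  0.21] w 23.2 j6 0.19
```

View pics/a10.png

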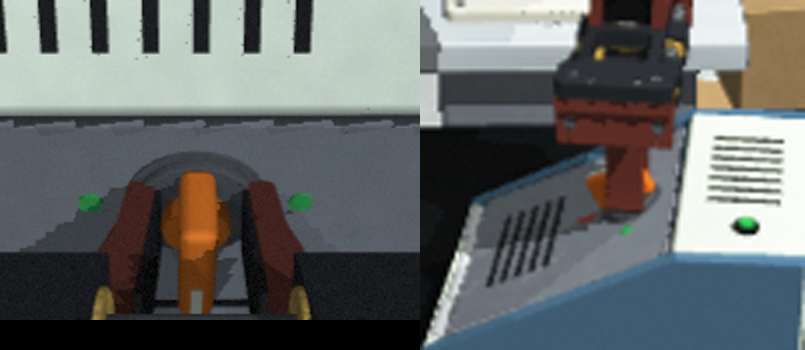

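Emit:
arm_command(
  increments=[
    [[-0.1, 0, 0], 3],
    [[-0.05, 0, 0.1], 8],
    [[0, 0, 0.2], 8],
    [[0, 0, 0.2], 8],
  ],
  gripper=0.23,
)

```text
t: 7.85
ee_pos: [573.9, 41.1, 117.4]
orientation: [2.993, -0.946, 0.04]
ft_force: [-8.8, -2.0, 24.3]
width: 20.3
```

```bash
python3 look.py a11
```

```text
t 7.85 p [573.9  41.1 117.4] heading -35.07 z [ 0.024 -0.01  -1.   ] F [-8.8 -2.  24.3] M [0.03 1.75 0.18] w 20.3 j6 0.68
```

View pics/a11.png

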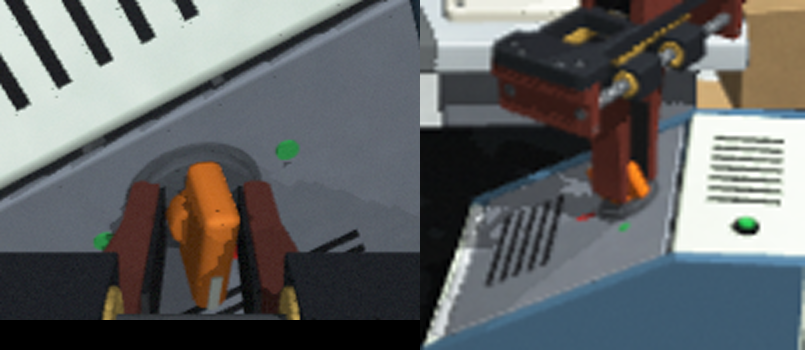

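Emit:
arm_command(
  increments=[
    [[-0.05, 0, 0.2], 8],
    [[0, 0, 0.2], 8],
    [[0, 0, 0.2], 8],
  ],
)

```text
t: 8.25
ee_pos: [577.2, 38.1, 118.1]
orientation: [-2.724, 1.559, -0.056]
ft_force: [-3.8, -10.4, 19.5]
width: 20.2
```

```bash
python3 look.py a12
```

```text
t 8.25 p [577.2  38.1 118.1] heading -59.6 z [ 0.032 -0.015 -0.999] F [ -3.8 -10.4  19.5] M [-1.53  0.66  0.  ] w 20.2 j6 1.11
```

View pics/a12.png

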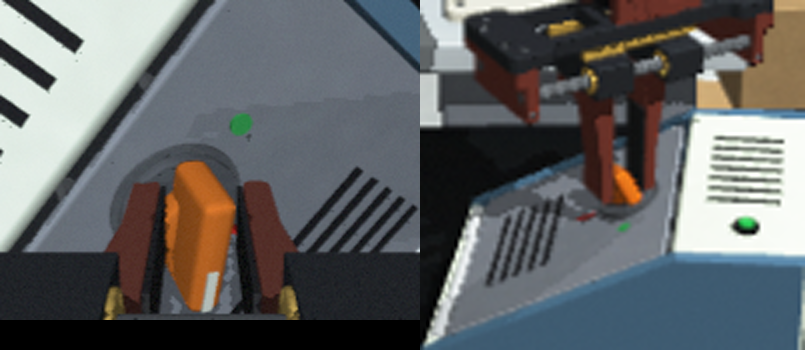

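Emit:
arm_command(
  increments=[
    [[-0.2, 0, -0.4], 3],
    [[-0.2, 0, -0.3], 5],
    [[0, 0, 0], 8],
    [[0, 0, 0], 8],
  ],
  gripper=0.22,
)

```text
t: 8.75
ee_pos: [578.9, 36.4, 126.2]
orientation: [-2.322, 2.099, -0.072]
ft_force: [2.9, -4.7, -2.7]
width: 19.3
```

```bash
python3 look.py a13
```

```text
t 8.75 p [578.9  36.4 126.2] heading -84.26 z [ 0.041 -0.022 -0.999] F [ 2.9 -4.7 -2.7] M [-0.92 -0.39  0.05] w 19.3 j6 1.55
```

View pics/a13.png

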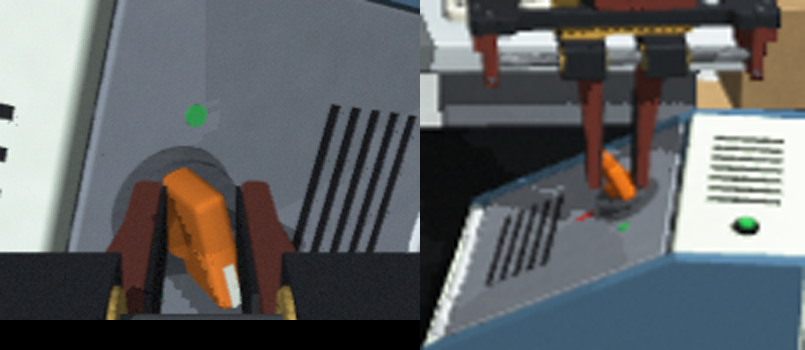

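Emit:
arm_command(
  increments=[
    [[-0.2, 0.3, 0], 4],
    [[-0.1, 0.2, -0.1], 8],
    [[0, 0, 0], 8],
    [[0, 0, 0], 8],
  ],
)

```text
t: 9.25
ee_pos: [579.8, 32.6, 127.2]
orientation: [-1.721, 2.594, -0.088]
ft_force: [-0.7, -9.2, 3.1]
width: 19.3
```

```bash
python3 look.py a14
```

```text
t 9.25 p [579.8  32.6 127.2] heading -112.89 z [ 0.054 -0.032 -0.998] F [-0.7 -9.2  3.1] M [-1.51  0.04 -0.01] w 19.3 j6 2.06
```

View pics/a14.png

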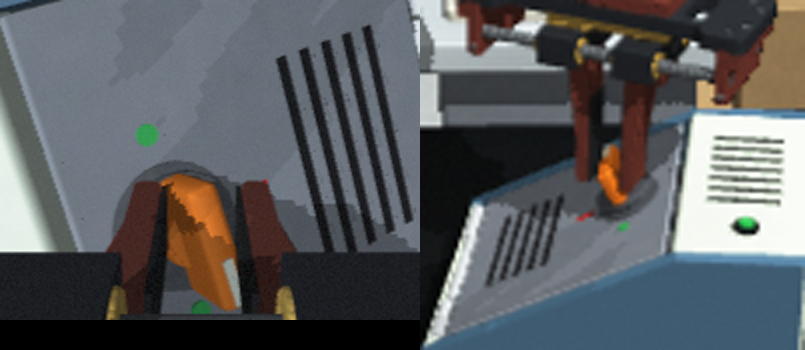

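Emit:
arm_command(
  increments=[
    [[-0.2, 0.3, 0], 4],
    [[-0.2, 0.3, 0], 6],
    [[0, 0, 0], 6],
    [[0, 0, 0], 0],
  ],
)

```text
t: 9.75
ee_pos: [580.7, 29.5, 127.9]
orientation: [-1.333, 2.802, -0.107]
ft_force: [-0.4, 0.6, -0.3]
width: 19.6
```

```bash
python3 look.py a15
```

```text
t 9.75 p [580.7  29.5 127.9] heading -129.1 z [ 0.063 -0.046 -0.997] F [-0.4  0.6 -0.3] M [0.45 0.22 0.51] w 19.6 j6 2.36
```

View pics/a15.png

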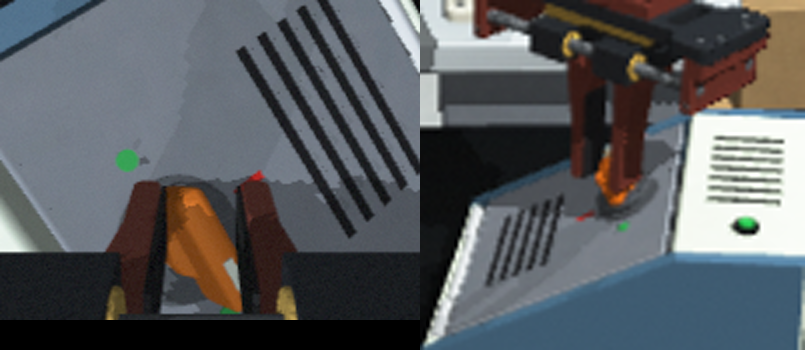

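Emit:
arm_command(
  increments=[
    [[0, 0, 0], -6],
    [[0, 0, -0.2], -4],
    [[0, 0, -1.5], 0],
    [[0, 0, -2.5], 0],
    [[0, 0, -3], 0],
    [[0, 0, -3], 0],
    [[0, 0, 0], 0],
  ],
  gripper=0.3,
)

```text
t: 10.55
ee_pos: [573.8, 38.6, 234.8]
orientation: [-1.578, 2.676, -0.104]
ft_force: [-0.4, 0.9, 0.4]
width: 26.5
```

```bash
python3 look.py a16
python3 - <<'E'
from workcell import *
import cv2
a=get_image('side')[130:265,180:320,::-1];cv2.imwrite("pics/side16.png",cv2.resize(a,None,fx=4.4,fy=4.4,interpolation=cv2.INTER_CUBIC))
E
```

```text
t 10.55 p [573.8  38.6 234.8] heading -118.95 z [ 0.062 -0.041 -0.997] F [-0.4  0.9  0.4] M [0.07 0.08 0.  ] w 26.5 j6 2.17
```

View pics/a16.png

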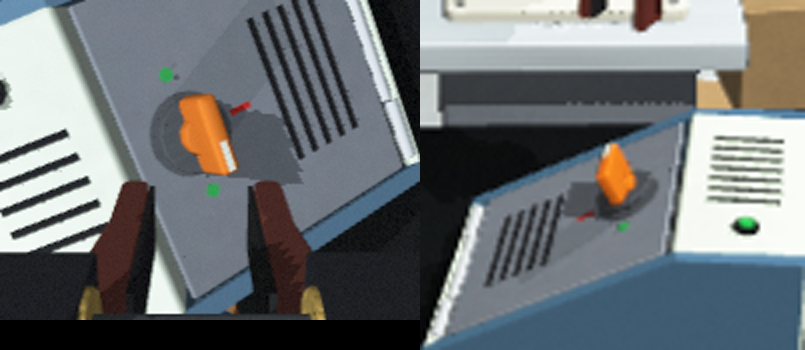

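View pics/side16.png

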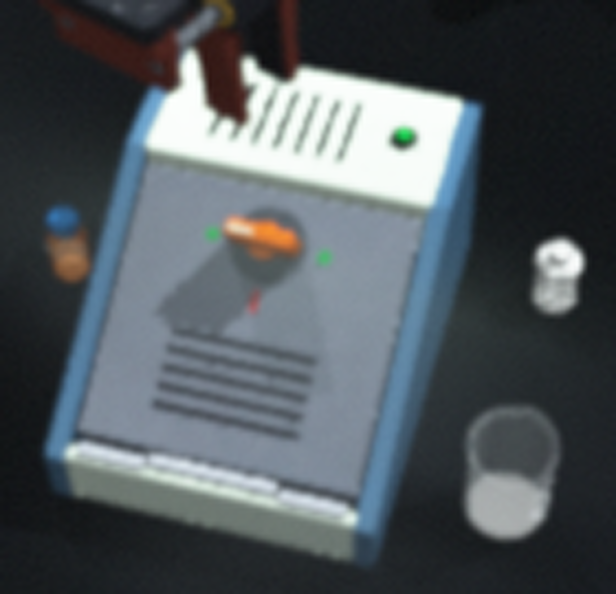

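Emit:
arm_command(
  increments=[
    [[0, 0, -3], 0],
    [[0, 0, 0], 0],
    [[0, 0, 0], 0],
    [[0, 0, 0], 0],
    [[0, 0, 0], 0],
    [[0, 0, 0], 0],
    [[0, 0, 0], 0],
  ],
)

```text
t: 11.4
ee_pos: [564.7, 39.3, 251.5]
orientation: [-1.588, 2.695, -0.088]
ft_force: [0.5, 0.3, -0.8]
width: 26.4
```

```bash
python3 look.py a17
python3 - <<'E'
from workcell import *
import cv2
a=cv2.imread("pics/scene0.png")[:,:,::-1].astype(int);b=get_image('scene').astype(int)
for n,(y0,y1,x0,x1) in dict(beaker=(230,272,200,228),basket=(247,275,276,296)).items(): print(n,abs(a-b)[y0:y1,x0:x1].mean())
a=cv2.imread("pics/side0.png")[:,:,::-1].astype(int);b=get_image('side').astype(int)
print("vial",abs(a-b)[174:196,188:202].mean())
E
```

```text
t 11.4 p [564.7  39.3 251.5] heading -119.02 z [ 0.039 -0.042 -0.998] F [ 0.5  0.3 -0.8] M [ 0.09  0.01 -0.02] w 26.4 j6 2.17
beaker 0.6315192743764172
basket 0.6494047619047619
vial 2.180735930735931
```

View pics/a17.png

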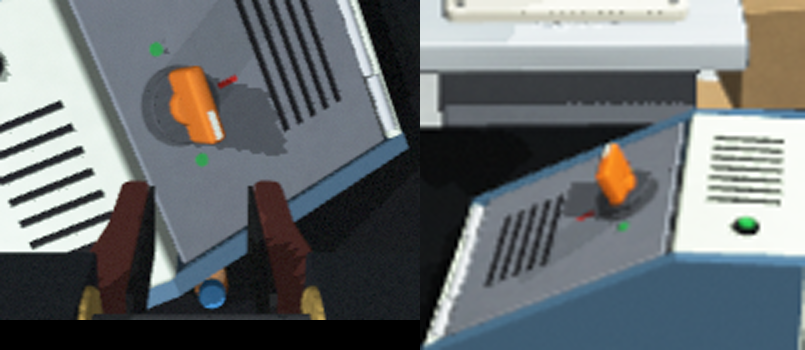

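The wing still lies across the slope between the green dots at crop pixels (156,50) and (202,160). The cover is flush, and the loose things have not moved.

```bash
python3 -c "
from workcell import *
close_job()"
```

```text
the job is handed in; nothing more can be done
```

The cover is locked flush, and I handed the job in at about 11.5 s. I straddled the wing with the fingers without gripping it and pushed on the flange until the cover shut. I then pressed the stud fully in, turned it clockwise, lifted off once the keeper held it, and turned it on to its stop.

**Last checks:**
- About 0.8 s after letting go, the wing still lay across the slope, within about 4 degrees of the line through the green dots. That line gave roughly 90 degrees of turn in the side view and about 94 in the wrist view, at the edge of what the stop allows.
- The cover looked flush with the slope in both views.
- The beaker and basket matched the first pictures to within noise. The vial's patch differed slightly more, but it stood in the same place in the side view.
- The gripper was clear of everything, with the force reading near zero.

**What disagreed or ran rough:**
- The scene camera disagreed with the fitted housing outline by up to 3 pixels. My wing position estimates differed by about 5 mm along the slope, so I placed the fingers by eye from the wrist view.
- When the stud reached the end of its travel, the reading at the end of that move was 67 N vertically (about 71 N in all) at the wrist. That is below the 120 N limit, and I eased off at once.
- The tool tilted by up to about 0.08 rad under load.

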